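# Sweep the walnut shells off the board into the scrap tray

## Task

Sweep all four empty half walnut shells along the chopping board and over its end into the steel scrap tray standing there. Only push the shells: do not pick up, pinch or press down hard on any of them. Leave the pomegranate and the little white bowl that stand among them where they are.

Things in the scene. Friction and masses are not known exactly. Their poses are not given: they have to be found in the camera images.
- board: thick dark wooden chopping board, fixed on the worktop; 260 (its x) x 340 (its y) mm, flat top 45 mm above the worktop. Origin: centre of its underside, at worktop height; z up. It lies turned by up to 0.17 rad from the world axes.
- tray: empty open stainless steel scrap tray, fixed, close against one of the board's two 260 mm wide ends (at the board's +y end or -y end, it changes); 240 (its x) x 120 (its y) x 35 mm high, walls and floor 4 mm, so its rim is 10 mm below the board's top. Its long side runs along the board's end, 2 mm away. Same axes as the board. Origin: centre of its underside, at worktop height.
- nut_box: light wooden box of the same outside size as the tray, filled to the rim with whole walnuts, fixed against the other end of the board. Not for shells. Origin: centre of its underside.
- shell1: empty half walnut shell, a small tan dome lying flat side down on the board, 36 mm across (widest 6 mm above its base), 18 mm high, about 12 g; slides when pushed low on its side. Origin: centre of its flat underside. The four shells start two and two in the strips along the board's -x and +x edges, 70 to 94 mm from the board's middle line, at least 85 mm apart.
- shell1_mid (a point): point inside the same half shell (shell1), 8 mm above the centre of its flat underside.
- shell2: empty half walnut shell, a small tan dome lying flat side down on the board, 36 mm across (widest 6 mm above its base), 18 mm high, about 12 g; slides when pushed low on its side. Origin: centre of its flat underside. The four shells start two and two in the strips along the board's -x and +x edges, 70 to 94 mm from the board's middle line, at least 85 mm apart.
- shell2_mid (a point): point inside the same half shell (shell2), 8 mm above the centre of its flat underside.
- shell3: empty half walnut shell, a small tan dome lying flat side down on the board, 36 mm across (widest 6 mm above its base), 18 mm high, about 12 g; slides when pushed low on its side. Origin: centre of its flat underside. The four shells start two and two in the strips along the board's -x and +x edges, 70 to 94 mm from the board's middle line, at least 85 mm apart.
- shell3_mid (a point): point inside the same half shell (shell3), 8 mm above the centre of its flat underside.
- shell4: empty half walnut shell, a small tan dome lying flat side down on the board, 36 mm across (widest 6 mm above its base), 18 mm high, about 12 g; slides when pushed low on its side. Origin: centre of its flat underside. The four shells start two and two in the strips along the board's -x and +x edges, 70 to 94 mm from the board's middle line, at least 85 mm apart.
- shell4_mid (a point): point inside the same half shell (shell4), 8 mm above the centre of its flat underside.
- pomegranate: red pomegranate, 70 mm across and 71 mm high with a small crown, 260 g, standing on the board's middle line towards one end, between the strips with the shells; must stay. Origin: centre of its underside.
- ramekin: small white ceramic bowl, 64 mm across the rim, 42 mm high, 180 g, on the board's middle line towards the other end; must stay. Origin: centre of its underside.
Not all that is in view belongs to the job. What is shaped like the shell2 but black or green is not meant.

How it is judged:
By the outcome, as a careful person would: the job done as asked, in the order asked, and still so for the second after the job is handed in, with the robot touching nothing.
It also fails if it takes over 69 s, if anything falls off the work surface, if the arm or the gripper's body presses on something with over 40 N, if the wrist force passes 120 N, or if a joint passes its speed limit or range.

## Robot

A 6-joint arm with a two-finger parallel gripper is mounted at the origin on the work surface. World frame = base frame: x ahead of the robot, y to its left, z up, the work surface at z = 0. Lengths are in m, angles in degrees, forces in N, time in s.
With the tool pointing down it reaches from about 0.35 to 0.775 m from the base axis. Payload 5.5 kg.
Tool frame: the origin (TCP) lies between the finger pads; the fingertips stand 19 mm ahead of it and the grasp point (between the pads) is the TCP (bot.tip_extent is the distance from the TCP to the fingertips, in m); z points along the fingers, y is the line along which they close (so a half turn about z gives the same grasp; the last joint's range is limited). The gripper opens to 85 mm and grips with 20 to 120 N. Pads are 22 mm wide; open, the fingers measure 114 mm over their backs; the gripper's body (76 mm by 85 mm) begins 54 mm behind the grasp point. The pads swing forward as they close: fully open they stand 13 mm farther back than shut.
Start: joints at [64.939, 17.945, 2.641, 74.691, 0, 82.002], TCP at [0.169, 0.55, 0.217] pointing down, gripper open.
Joint ranges: [-158.12, 158.12], [-49.38, 96.58], [-58.88, 72.47], [-126.05, 133.96], [-84.25, 85.87], [-180, 180]. Speed limits (degrees/s): [147.25, 147.25, 180, 180, 180, 180].

## Interface

Orientations are given as a 3x3 rotation matrix whose columns are the frame's x, y, z axes.
In Python, from station import bot gives the robot as it stands. The module is installed in compiled form; this text tells all that it offers.
- The arm moves only by the tool drive_tool, never from a script. Its argument "increments" is a list that holds one entry, the list of rows, each a list of 6 numbers: the shift along the tool's x, y, z each as a share of 0.5 m, from -1 to 1, then the turn, a rotation vector about the tool's x, y, z each as a share of pi/2 rad, from -1 to 1. In form: [[[x, y, z, rx, ry, rz], ...]]. A call has 1 to 12 rows; each row shifts and turns the commanded pose from where the row before left it, along the tool's axes as they then stand; what a row does not reach is not made up. A row lasts 1/10 s, in which the tool goes at most 50 mm and 8.59 degrees, less where a joint would pass 70% of its speed; a pose out of reach is approached as far as the arm can. A call with a number of a shift or a turn outside -1 to 1 is refused whole. A call with a gripper value outside its range is refused whole. "claw" is the closure, from -1 (fully open) to 1 (shut), set as the call begins (left out, the last holds). The fingers move at their own pace and stop on an object; "grip_force" is the grip in N (left out, the last holds). Time passes only in rows, so rows that do not move let the fingers close. It gives the time, the measured TCP pose, the force, the opening and the grip force at its end, in the units of the state.
- bot.get_obs(): the state, without advancing time (a new reading comes with each control period).
- bot.get_image(name): name is "scene" or "side" or "wrist"; returns a dict with "pixels" (400x640x3 uint8, red, green, blue), "intrinsics" (3x3 intrinsics, pixels), "D" ([k1, k2, p1, p2, k3] as OpenCV has them; the pictures are not rectified), "R" (3x3) and "t" (3): a world point X has camera coordinates R X + t. Camera axes: x right, y down, z forward; pixel columns grow to the right and rows downward; lengths in m; the calibration is good to about 2 mm. A picture is of the moment at which its call begins. There is no depth.
- bot.hand_in(): hands the job in; it is judged then, once.
The state is a dict: "clock": time; "joints": joint angles; "joint_velocities": joint speeds; "effort": joint torques, N m; "eef_pos": TCP position; "ee_rot": TCP orientation; "force": force on the tool from outside, world axes, zero at the start; "moment": the same for the moment, N m; "gripper_width": opening from 0.0 (shut) to 1.0 (fully open); "grasp_force": force on a finger pad.
Only numpy, scipy, OpenCV 4.12 (cv2) and the standard library are available. Lean on these libraries where they do the work, as an engineer would, in place of code of your own. Each camera call takes 0.05 s, during which the arm holds its last target. There are 200 camera calls.

## Working session

There is one attempt and no reset: what is moved stays moved. The work goes in short steps, Python scripts to look and compute and a tool call to move; the robot and the scene stay as the last step left them, time stands still between calls to the robot, and variables do not carry over. Pictures are saved under pics/ and viewed, at most 10 in all, crops included, and the job is handed in when it is done.

Besides the shell and the picture viewer there is one more tool, called after "Emit:" in YAML: its name, and indented under it one key for each argument. drive_tool: Moves the arm, as the interface text tells. Shift numbers are shares of 0.5 m and turn numbers shares of pi/2 rad, none past 1 either way. Its arguments: {"type":"object","properties":{"increments":{"type":"array","items":{"type":"array","items":{"type":"array","items":{"type":"number"}}}},"claw":{"type":"number"},"grip_force":{"type":"number"}},"required":["increments"]}

```bash
mkdir -p pics; python3 - <<'E'
from station import bot
import cv2,pickle
d={}
for n in("scene","side"):
    d[n]=bot.get_image(n); cv2.imwrite(f"pics/{n}0.png",d[n]["pixels"][:,:,::-1])
    print(n,-d[n]["R"].T@d[n]["t"])
pickle.dump(d,open("im0.pkl","wb"))
o=bot.get_obs();print(o["ee_rot"],o["eef_pos"],o["clock"],bot.tip_extent)
E
```

```text
scene [ 1.20568606 -0.20045745  0.72291747]
side [ 0.39764146 -0.57704636  0.60404493]
[[-9.56000440e-01  2.93364425e-01 -6.87739290e-04]
 [ 2.93365152e-01  9.55999277e-01 -1.50665612e-03]
 [ 2.15478957e-04 -1.64212266e-03 -9.99998629e-01]] [0.16850758 0.54925747 0.21638899] 0.1 0.019
```

View pics/scene0.png

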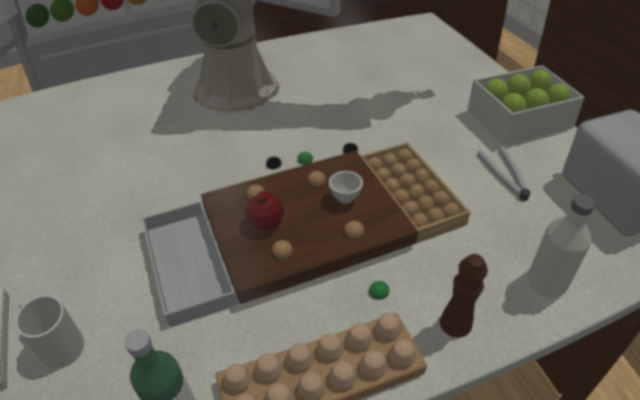

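View pics/side0.png

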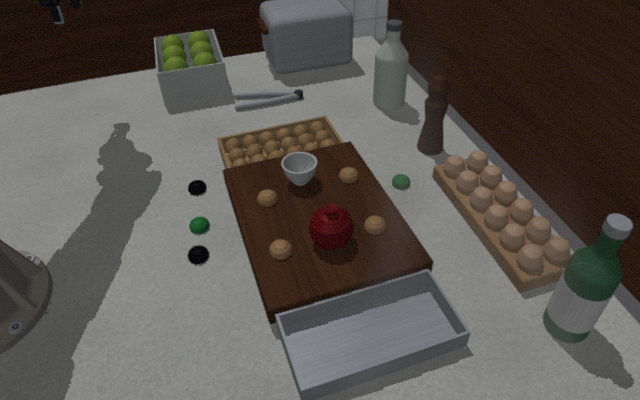

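The scene view shows the board with the tray at its left end, at (190,260), and the nut box at its right end. The shells are near (256,191), (317,178), (282,249) and (354,229). The side view shows the tray nearest its camera, at (370,335), and the shells near (267,198), (348,175), (280,249) and (375,225). I'll enlarge both.

```bash
python3 - <<'E'
import cv2
a=cv2.imread("pics/side0.png")[130:330,210:470]; cv2.imwrite("pics/side0c.png",cv2.resize(a,None,fx=3,fy=3,interpolation=cv2.INTER_CUBIC))
a=cv2.imread("pics/scene0.png")[140:330,195:435]; cv2.imwrite("pics/scene0c.png",cv2.resize(a,None,fx=3,fy=3,interpolation=cv2.INTER_CUBIC))
E
```

```text
(no output)
```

View pics/side0c.png

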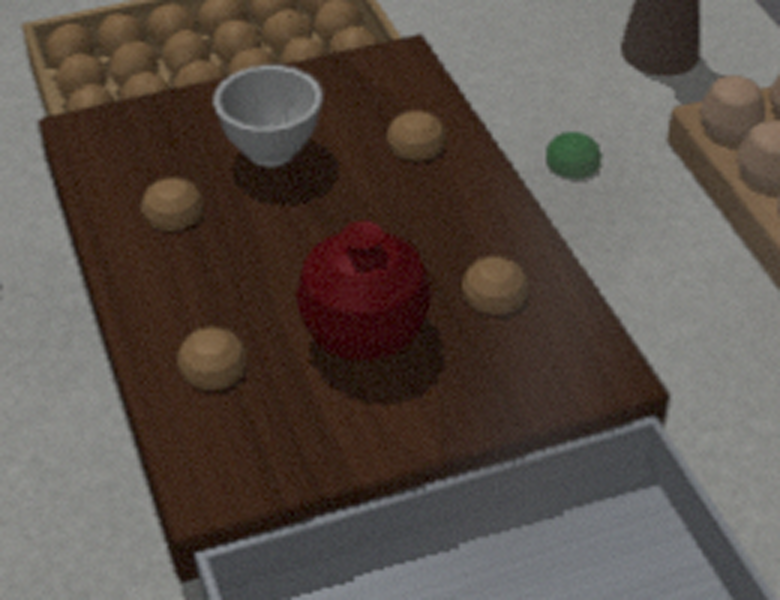

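View pics/scene0c.png

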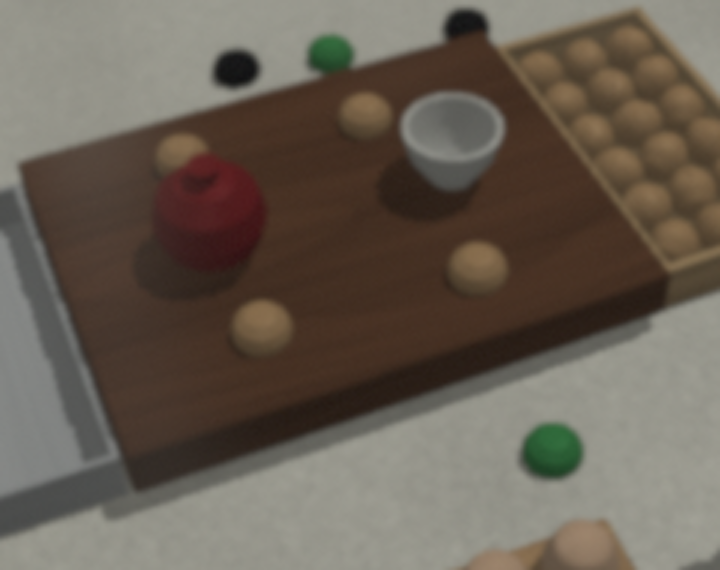

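The side crop shows the board's top corners at (40,120), (422,37), (667,398) and (175,545). Its shells are at (172,204), (415,135), (212,358) and (495,285). In the scene crop the shells are at (182,157, partly hidden), (365,116), (262,327) and (478,268).

```bash
cat > h.py <<'E'
import numpy as np,cv2,pickle
OFF={"side":(210,130),"scene":(195,140)}
def ray(im,p,z):
    u=cv2.undistortPoints(np.array([[p]],float),im["intrinsics"],np.array(im["D"],float))[0,0]
    d=im["R"].T@np.array([u[0],u[1],1]);c=-im["R"].T@im["t"]
    return (c+d*(z-c[2])/d[2])[:2]
def crop(d,n,p,z): return ray(d[n],(OFF[n][0]+(p[0]-1)/3,OFF[n][1]+(p[1]-1)/3),z)
E
python3 - <<'E'
from h import *
from scipy.optimize import least_squares
d=pickle.load(open("im0.pkl","rb"))
np.set_printoptions(precision=4,suppress=True)
C={"side":[(40,120),(422,37),(667,398),(175,545)],"scene":[(487,33),(668,275),(127,457),(22,163)]}
loc=np.array([[-.13,.17],[.13,.17],[.13,-.17],[-.13,-.17]])
W={n:np.array([crop(d,n,p,.045) for p in C[n]]) for n in C}
def tf(q,l): c,s=np.cos(q[2]),np.sin(q[2]); return q[:2]+l@np.array([[c,s],[-s,c]])
for n in C: print(n,W[n].tolist(), least_squares(lambda q:(tf(q,loc)-W[n]).ravel(),[.5,0,0]).x)
r=least_squares(lambda q:np.r_[(tf(q,loc)-W["side"]).ravel(),(tf(q,loc)-W["scene"]).ravel()],[.5,0,0]);q=r.x
print("board",q,"res",np.abs(r.fun).max())
c,s=np.cos(q[2]),np.sin(q[2])
def toloc(w): return (w-q[:2])@np.array([[c,-s],[s,c]])
S={"side":dict(mL_far=(172,204),pR_far=(415,135),mL_near=(212,358),pR_near=(495,285)),"scene":dict(mL_near=(182,157),mL_far=(365,116),pR_near=(262,327),pR_far=(478,268))}
for n in S:
  for k in S[n]: w=crop(d,n,S[n][k],.0535);print(n,k,w,toloc(w))
for n,a,b in(("side",(365,292),(268,103)),("scene",(210,215),(452,130))):
  print(n,"pom",toloc(crop(d,n,a,.079)),"ram",toloc(crop(d,n,b,.087)))
E
```

```text
side [[0.4198007390249361, 0.16389440010317058], [0.6752303674375234, 0.1722109966818357], [0.6866590012470741, -0.16199912280726597], [0.43272896530805105, -0.17240943091435307]] [0.5536 0.0004 0.0365]
scene [[0.42621566289532153, 0.1680761244046893], [0.6797624717385414, 0.17490991922343432], [0.6912815903643456, -0.1605934638000602], [0.43768295839139604, -0.16754946066219564]] [0.5587 0.0037 0.0317]
board [0.5562 0.0021 0.0341] res 0.005759822005700244
side mL_far [0.4805 0.0505] [-0.074  0.051]
side pR_far [0.6328 0.0659] [0.0787 0.0612]
side mL_near [ 0.4748 -0.0723] [-0.0838 -0.0715]
side pR_near [ 0.631 -0.068] [ 0.0724 -0.0725]
scene mL_near [ 0.4804 -0.0695] [-0.0781 -0.069 ]
scene mL_far [0.4868 0.0535] [-0.0676  0.0538]
scene pR_near [ 0.6363 -0.0654] [ 0.0778 -0.0701]
scene pR_far [0.6393 0.068 ] [0.0854 0.0631]
side pom [-0.0031 -0.0777] ram [-0.006   0.0799]
scene pom [ 0.0045 -0.0749] ram [0.0016 0.084 ]
```

Emit:
drive_tool:
  increments:
    - [[0, 0, 0, 0, 0, 0.0789], [0, 0, 0, 0, 0, 0.0789], [0, 0, 0, 0, 0, 0.0789], [0, 0, 0, 0, 0, 0.0789], [0, 0, 0, 0, 0, 0.0789], [0, 0, 0, 0, 0, 0.0789], [0, 0, 0, 0, 0, 0.0789], [0, 0, 0, 0, 0, 0.0789], [0, 0, 0, 0, 0, 0.0789], [0, 0, 0, 0, 0, 0.0789], [0, 0, 0, 0, 0, 0]]
  claw: 0.48
  grip_force: 20

```text
clock: 1.2
eef_pos: [0.1686, 0.5495, 0.2167]
ee_rot: [[-0.033, 0.999, -0.0], [0.999, 0.033, -0.001], [-0.001, -0.0, -1.0]]
force: [-0.2, -0.1, -0.5]
gripper_width: 0.262
grasp_force: 0.0
```

```bash
cat > go.py <<'E'
# target in board frame (x, y, world z) -> shift in tool axes as share of 0.5 m, plus yaw share still needed
import numpy as np,sys
from station import bot
q=np.array([.5562,.0021,.0341]);c,s=np.cos(q[2]),np.sin(q[2])
x,y,z=map(float,sys.argv[1:4]);o=bot.get_obs();R=np.array(o["ee_rot"]);p=np.array(o["eef_pos"])
w=np.r_[q[:2]+np.array([[c,-s],[s,c]])@[x,y],z]
g=np.array([[s*-1,c,0],[c,s,0],[0,0,-1]]).T
from scipy.spatial.transform import Rotation as Ro
print("shift",((R.T@(w-p))/.5).round(4),"turn",(Ro.from_matrix(R.T@g).as_rotvec()/(np.pi/2)).round(4))
print("local now",np.array([[c,s],[-s,c]])@(p[:2]-q[:2]),p[2],"t",o["clock"],"open",o["gripper_width"],"tip",bot.tip_extent,"F",np.round(o["force"],1),"j",np.round(o["joints"],0))
E
python3 go.py -0.081 -0.03 0.15
```

```text
shift [-1.1799  0.5764  0.1342] turn [-0.0003  0.0005 -0.0005]
local now [-0.36871916  0.5602503 ] 0.21673789435652008 t 1.2 open 0.2621322986247596 tip 0.019 F [-0.2 -0.1 -0.5] j [ 65.  18.   3.  75.   0. 153.]
```

Emit:
drive_tool:
  increments:
    - [[-0.07, 0.04, 0, 0, 0, 0], [-0.07, 0.04, 0, 0, 0, 0], [-0.07, 0.04, 0, 0, 0, 0], [-0.07, 0.04, 0, 0, 0, 0], [-0.07, 0.04, 0, 0, 0, 0], [-0.07, 0.04, 0, 0, 0, 0], [-0.07, 0.04, 0, 0, 0, 0], [-0.07, 0.04, 0, 0, 0, 0], [-0.07, 0.04, 0, 0, 0, 0], [-0.07, 0.04, 0, 0, 0, 0], [-0.07, 0.04, 0, 0, 0, 0], [-0.07, 0.04, 0, 0, 0, 0]]

```text
clock: 2.4
eef_pos: [0.4232, 0.1365, 0.2172]
ee_rot: [[-0.037, 0.999, 0.0], [0.999, 0.037, 0.0], [0.0, 0.0, -1.0]]
force: [1.0, 0.6, 0.2]
gripper_width: 0.26
grasp_force: 0.0
```

Emit:
drive_tool:
  increments:
    - [[-0.07, 0.02, 0, 0, 0, 0], [-0.07, 0.02, 0, 0, 0, 0], [-0.07, 0.02, 0, 0, 0, 0], [-0.07, 0.02, 0, 0, 0, 0], [-0.04, 0.01, 0, 0, 0, 0], [0, 0, 0, 0, 0, 0]]

```text
clock: 3.0
eef_pos: [0.4737, -0.0227, 0.2168]
ee_rot: [[-0.033, 0.999, -0.0], [0.999, 0.033, -0.0], [-0.0, -0.0, -1.0]]
force: [-0.3, 0.7, 0.5]
gripper_width: 0.258
grasp_force: 0.0
```

```bash
python3 go.py -0.081 -0.03 0.075
```

```text
shift [-0.0159  0.0046  0.2836] turn [-0.0001  0.0002 -0.0009]
local now [-0.08328648 -0.02197816] 0.21680983099831713 t 3.0 open 0.2577172892563432 tip 0.019 F [-0.3  0.7  0.5] j [-12.   7. -12.  72.  -0.  76.]
```

Emit:
drive_tool:
  increments:
    - [[-0.016, 0.004, 0.05, 0, 0, 0], [0, 0, 0.06, 0, 0, 0], [0, 0, 0.06, 0, 0, 0], [0, 0, 0.06, 0, 0, 0], [0, 0, 0.04, 0, 0, 0], [0, 0, 0.01, 0, 0, 0], [0, 0, 0, 0, 0, 0]]

```text
clock: 3.7
eef_pos: [0.4745, -0.0275, 0.0768]
ee_rot: [[-0.036, 0.999, -0.002], [0.999, 0.036, 0.001], [0.001, -0.002, -1.0]]
force: [-0.9, -0.1, 0.8]
gripper_width: 0.263
grasp_force: 0.0
```

```bash
python3 go.py -0.081 -0.03 0.068; python3 - <<'E'
from station import bot
import cv2,numpy as np
a=bot.get_image("side")["pixels"][130:330,210:470,::-1];b=bot.get_image("wrist")["pixels"][:,:,::-1]
a=cv2.resize(a,None,fx=3,fy=3,interpolation=cv2.INTER_CUBIC)
cv2.imwrite("pics/a1.png",a);cv2.imwrite("pics/w1.png",b)
E
```

```text
shift [-0.0065  0.0033  0.0175] turn [-0.0011 -0.0005  0.0009]
local now [-0.08264576 -0.02677632] 0.07675761571943818 t 3.7 open 0.2630847818793686 tip 0.019 F [-0.9 -0.1  0.8] j [-13.  12. -25.  52.   0.  75.]
```

View pics/a1.png

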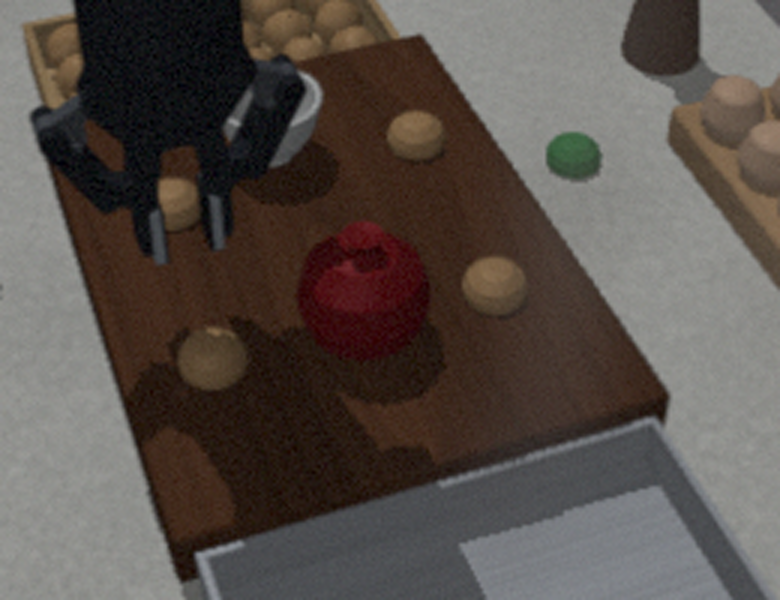

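View pics/w1.png

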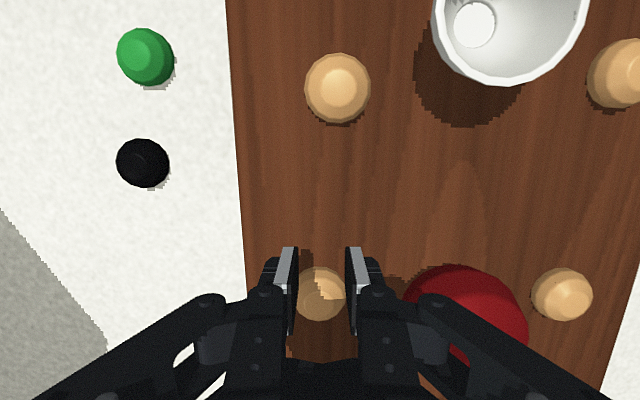

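The side crop shows the fingertips at (160,262) and (219,247), behind the near left shell at (212,358). The linkage stays clear of the pomegranate. In the wrist view the shell at (320,293) is centred between the fingers, which are at 290 and 350. Next I'll check the tip height by projection.

```bash
python3 - <<'E'
from h import *
d=pickle.load(open("im0.pkl","rb"))["side"]
q=np.array([.5562,.0021,.0341]);c,s=np.cos(q[2]),np.sin(q[2])
for z in(.054,.058,.062,.066):
  P=[np.r_[q[:2]+np.array([[c,-s],[s,c]])@[x,-.038],z] for x in(-.0976,-.0936,-.0716,-.0676)]
  u=cv2.projectPoints(np.array(P),cv2.Rodrigues(d["R"])[0],d["t"],d["intrinsics"],np.array(d["D"]))[0][:,0]
  print(z,((u-[210,130])*3).round(0).tolist())
E
```

```text
0.054 [[169.0, 318.0], [176.0, 316.0], [217.0, 306.0], [224.0, 304.0]]
0.058 [[168.0, 313.0], [175.0, 311.0], [216.0, 301.0], [223.0, 299.0]]
0.062 [[167.0, 308.0], [175.0, 306.0], [215.0, 295.0], [223.0, 294.0]]
0.066 [[166.0, 302.0], [174.0, 300.0], [215.0, 290.0], [222.0, 288.0]]
```

```bash
python3 - <<'E'
from h import *
from station import bot
S=pickle.load(open("im0.pkl","rb"))["side"]; Wc=bot.get_image("wrist")
q=np.array([.5562,.0021,.0341]);c,s=np.cos(q[2]),np.sin(q[2])
def P(im,p):
  u=cv2.undistortPoints(np.array([[p]],float),im["intrinsics"],np.array(im["D"],float))[0,0]
  return u,np.c_[im["R"],im["t"]]
for a,b in(((160,262),(285,248)),((219,247),(354,248)),((160,262),(285,292)),((219,247),(354,292))):
  ua,Pa=P(S,(210+a[0]/3,130+a[1]/3));ub,Pb=P(Wc,b)
  X=cv2.triangulatePoints(Pa,Pb,ua,ub)[:,0];X=X[:3]/X[3]
  print(X,"local",np.array([[c,s],[-s,c]])@(X[:2]-q[:2]))
print("wristcam",-Wc["R"].T@Wc["t"],Wc["R"][2], bot.get_obs()["eef_pos"])
# shells by wrist
for p in((320,293),(337,88),(562,295)): 
  w=ray(Wc,p,.0535);print(p,w,np.array([[c,s],[-s,c]])@(w-q[:2]))
E
```

```text
[ 0.45879362 -0.02505711  0.0819744 ] local [-0.09827563 -0.02382041]
[ 0.49217825 -0.02370165  0.08161881] local [-0.0648642  -0.02360393]
[ 0.45868201 -0.04099318  0.09673103] local [-0.09893049 -0.03974341]
[ 0.4905984  -0.0396559   0.09680969] local [-0.06698706 -0.03949505]
wristcam [0.47233493 0.04478225 0.23488555] [ 0.01075661 -0.28490888 -0.95849425] [ 0.47639093 -0.02822402  0.07849181]
(320, 293) [ 0.47566136 -0.06764615] [-0.0828697  -0.06695977]
(337, 88) [0.48032321 0.05419745] [-0.0740565   0.05465406]
(562, 295) [ 0.63055118 -0.06461635] [ 0.07203337 -0.06921245]
```

Emit:
drive_tool:
  increments:
    - [[0, 0.002, 0.006, 0, 0, 0], [0, 0, 0.006, 0, 0, 0], [0, 0, 0, 0, 0, 0]]

```text
clock: 4.15
eef_pos: [0.4763, -0.0283, 0.0711]
ee_rot: [[-0.034, 0.999, 0.0], [0.999, 0.034, 0.0], [0.0, 0.0, -1.0]]
force: [0.1, -0.8, 0.5]
gripper_width: 0.259
grasp_force: 0.0
```

```bash
python3 go.py -0.081 -0.03 0.068; python3 - <<'E'
from station import bot
import cv2,numpy as np
f=lambda a:cv2.resize(a,(390,300) ,interpolation=cv2.INTER_CUBIC)
A=bot.get_image("side")["pixels"][180:280,240:370,::-1];B=bot.get_image("scene")["pixels"][130:230,230:360,::-1];C=bot.get_image("wrist")["pixels"][200:400,190:450,::-1]
cv2.imwrite("pics/a2.png",np.vstack([np.hstack([f(A),f(B)]),np.hstack([f(C),f(C)*0])]))
E
```

```text
shift [-0.0047 -0.0003  0.0063] turn [ 0.     -0.     -0.0003]
local now [-0.08085759 -0.02763234] 0.07112772460005598 t 4.15 open 0.2593231037744065 tip 0.019 F [ 0.1 -0.8  0.5] j [-13.  13. -26.  51.   0.  75.]
```

View pics/a2.png

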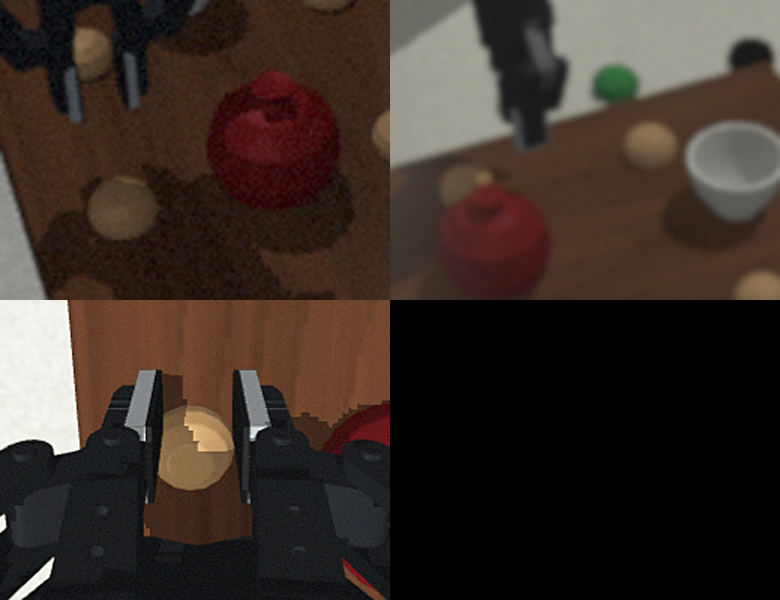

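The side view shows the tips at about (265,221) and (285,216), and the scene view at about (277,179). Triangulating these gives the tip height.

```bash
python3 - <<'E'
from h import *
d=pickle.load(open("im0.pkl","rb"))
q=np.array([.5562,.0021,.0341]);c,s=np.cos(q[2]),np.sin(q[2])
def P(im,p):
  return cv2.undistortPoints(np.array([[p]],float),im["intrinsics"],np.array(im["D"],float))[0,0],np.c_[im["R"],im["t"]]
ua,Pa=P(d["side"],(275,218));ub,Pb=P(d["scene"],(277,179))
X=cv2.triangulatePoints(Pa,Pb,ua,ub)[:,0];X=X[:3]/X[3]
print(X,np.array([[c,s],[-s,c]])@(X[:2]-q[:2]))
E
```

```text
[ 0.47973791 -0.02370915  0.07230824] [-0.07729756 -0.02318729]
```

Emit:
drive_tool:
  increments:
    - [[0, 0, 0.005, 0, 0, 0], [0, 0, 0.004, 0, 0, 0], [0, 0, 0, 0, 0, 0]]

```text
clock: 4.6
eef_pos: [0.4761, -0.0282, 0.0663]
ee_rot: [[-0.034, 0.999, -0.001], [0.999, 0.034, 0.0], [0.0, -0.001, -1.0]]
force: [-0.4, -0.4, -0.8]
gripper_width: 0.261
grasp_force: 0.0
```

Emit:
drive_tool:
  increments:
    - [[0, 0, 0.004, 0, 0, 0], [0, 0, 0, 0, 0, 0]]

```text
clock: 4.8
eef_pos: [0.4762, -0.0282, 0.0644]
ee_rot: [[-0.034, 0.999, -0.0], [0.999, 0.034, 0.0], [0.0, -0.0, -1.0]]
force: [0.4, 0.3, 0.3]
gripper_width: 0.258
grasp_force: 0.0
```

Emit:
drive_tool:
  increments:
    - [[0, 0, 0.004, 0, 0, 0], [0, 0, 0, 0, 0, 0]]

```text
clock: 5.0
eef_pos: [0.4762, -0.0282, 0.0624]
ee_rot: [[-0.034, 0.999, -0.0], [0.999, 0.034, 0.0], [0.0, -0.0, -1.0]]
force: [-0.1, 0.5, -0.2]
gripper_width: 0.261
grasp_force: 0.0
```

Emit:
drive_tool:
  increments:
    - [[0, 0, 0.004, 0, 0, 0], [0, 0, 0, 0, 0, 0]]

```text
clock: 5.2
eef_pos: [0.4762, -0.0282, 0.0604]
ee_rot: [[-0.034, 0.999, -0.0], [0.999, 0.034, 0.0], [0.0, -0.0, -1.0]]
force: [0.4, -0.1, 0.2]
gripper_width: 0.263
grasp_force: 0.0
```

Emit:
drive_tool:
  increments:
    - [[0, 0, 0.004, 0, 0, 0], [0, 0, 0, 0, 0, 0]]

```text
clock: 5.4
eef_pos: [0.4762, -0.0282, 0.0584]
ee_rot: [[-0.034, 0.999, -0.0], [0.999, 0.034, 0.0], [0.0, -0.0, -1.0]]
force: [0.7, 0.5, 0.1]
gripper_width: 0.262
grasp_force: 0.0
```

Emit:
drive_tool:
  increments:
    - [[0, 0, 0.004, 0, 0, 0], [0, 0, 0, 0, 0, 0]]

```text
clock: 5.6
eef_pos: [0.4762, -0.0282, 0.0564]
ee_rot: [[-0.034, 0.999, -0.0], [0.999, 0.034, 0.0], [0.0, -0.0, -1.0]]
force: [0.3, -0.5, 0.3]
gripper_width: 0.262
grasp_force: 0.0
```

Emit:
drive_tool:
  increments:
    - [[0, 0, 0.004, 0, 0, 0], [0, 0, 0, 0, 0, 0]]

```text
clock: 5.8
eef_pos: [0.4762, -0.0282, 0.0544]
ee_rot: [[-0.034, 0.999, -0.0], [0.999, 0.034, 0.0], [0.0, -0.0, -1.0]]
force: [-0.2, -0.4, 0.7]
gripper_width: 0.259
grasp_force: 0.0
```

```bash
python3 go.py -0.081 -0.03 0.05; python3 - <<'E'
from station import bot
import cv2,numpy as np
f=lambda a:cv2.resize(a,(390,300) ,interpolation=cv2.INTER_CUBIC)
A=bot.get_image("side")["pixels"][180:280,240:370,::-1];B=bot.get_image("scene")["pixels"][130:230,230:360,::-1]
C=bot.get_image("wrist")["pixels"][200:400,190:450,::-1]
cv2.imwrite("pics/a3.png",np.vstack([np.hstack([f(A),f(B)]),np.hstack([f(C),f(C)*0])]))
E
```

```text
shift [-0.0049  0.      0.0089] turn [-0.0002 -0.0001 -0.0003]
local now [-0.08100637 -0.0275502 ] 0.05444778751720625 t 5.8 open 0.25912740277303514 tip 0.019 F [-0.2 -0.4  0.7] j [-13.  14. -27.  49.   0.  75.]
```

View pics/a3.png

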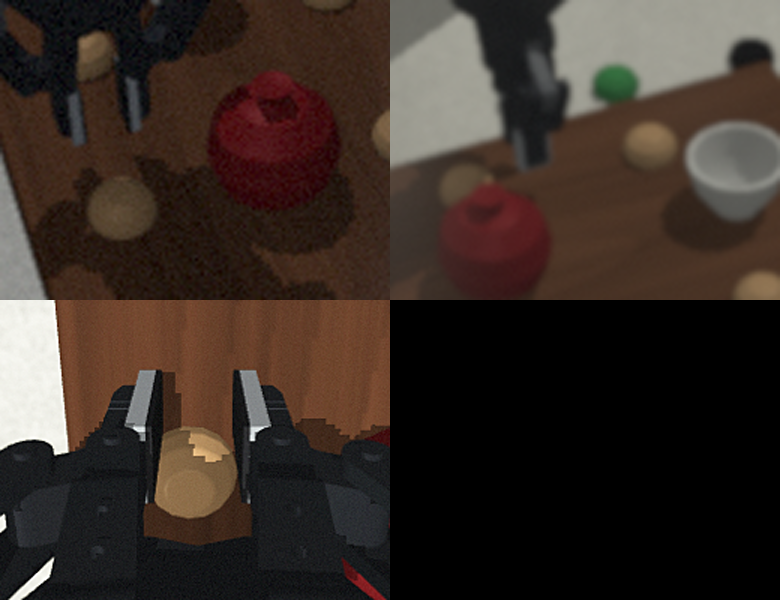

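The side tips moved down with the arm to about row 140 in the crop, and there is still no contact. So the tips sit about level with the reported TCP, and I'll go lower in small steps.

Emit:
drive_tool:
  increments:
    - [[0, 0, 0.003, 0, 0, 0], [0, 0, 0.003, 0, 0, 0], [0, 0, 0, 0, 0, 0]]

```text
clock: 6.25
eef_pos: [0.4762, -0.0282, 0.0514]
ee_rot: [[-0.034, 0.999, -0.0], [0.999, 0.034, 0.0], [0.0, -0.0, -1.0]]
force: [0.2, -0.4, -0.0]
gripper_width: 0.26
grasp_force: 0.0
```

Emit:
drive_tool:
  increments:
    - [[0, 0, 0.003, 0, 0, 0], [0, 0, 0, 0, 0, 0]]

```text
clock: 6.45
eef_pos: [0.4762, -0.0282, 0.05]
ee_rot: [[-0.034, 0.999, -0.0], [0.999, 0.034, 0.0], [0.0, -0.0, -1.0]]
force: [-0.1, 0.1, -0.0]
gripper_width: 0.259
grasp_force: 0.0
```

Emit:
drive_tool:
  increments:
    - [[0, 0, 0.002, 0, 0, 0], [0, 0, 0, 0, 0, 0]]

```text
clock: 6.65
eef_pos: [0.4763, -0.0282, 0.0491]
ee_rot: [[-0.034, 0.999, -0.0], [0.999, 0.034, 0.0], [0.0, -0.0, -1.0]]
force: [-0.2, -0.1, -0.4]
gripper_width: 0.265
grasp_force: 0.0
```

Emit:
drive_tool:
  increments:
    - [[0, 0, 0.002, 0, 0, 0], [0, 0, 0, 0, 0, 0], [0, 0, 0.002, 0, 0, 0], [0, 0, 0, 0, 0, 0]]

```text
clock: 7.05
eef_pos: [0.4763, -0.0282, 0.047]
ee_rot: [[-0.034, 0.999, -0.0], [0.999, 0.034, 0.0], [0.0, -0.0, -1.0]]
force: [0.3, 0.6, 0.2]
gripper_width: 0.257
grasp_force: 0.0
```

Emit:
drive_tool:
  increments:
    - [[0, 0, 0.002, 0, 0, 0], [0, 0, 0, 0, 0, 0]]

```text
clock: 7.25
eef_pos: [0.4762, -0.0282, 0.046]
ee_rot: [[-0.034, 0.999, -0.0], [0.999, 0.034, 0.0], [0.0, -0.0, -1.0]]
force: [-0.1, -0.2, -0.1]
gripper_width: 0.261
grasp_force: 0.0
```

Emit:
drive_tool:
  increments:
    - [[0, 0, 0.002, 0, 0, 0], [0, 0, 0, 0, 0, 0]]

```text
clock: 7.45
eef_pos: [0.4763, -0.0282, 0.0451]
ee_rot: [[-0.034, 0.999, -0.0], [0.999, 0.034, 0.0], [0.0, -0.0, -1.0]]
force: [0.3, 0.1, -0.4]
gripper_width: 0.26
grasp_force: 0.0
```

Emit:
drive_tool:
  increments:
    - [[0, 0, 0.002, 0, 0, 0], [0, 0, 0, 0, 0, 0]]

```text
clock: 7.65
eef_pos: [0.4763, -0.0282, 0.0441]
ee_rot: [[-0.034, 0.999, -0.0], [0.999, 0.034, 0.0], [0.0, -0.0, -1.0]]
force: [-0.4, -0.2, -0.2]
gripper_width: 0.256
grasp_force: 0.0
```

Emit:
drive_tool:
  increments:
    - [[0, 0, 0.002, 0, 0, 0], [0, 0, 0, 0, 0, 0]]

```text
clock: 7.85
eef_pos: [0.4763, -0.0282, 0.0431]
ee_rot: [[-0.034, 0.999, -0.0], [0.999, 0.034, 0.0], [0.0, -0.0, -1.0]]
force: [-0.1, 0.9, 1.0]
gripper_width: 0.259
grasp_force: 0.0
```

Emit:
drive_tool:
  increments:
    - [[0, 0, 0.002, 0, 0, 0], [0, 0, 0, 0, 0, 0]]

```text
clock: 8.05
eef_pos: [0.4763, -0.0282, 0.0421]
ee_rot: [[-0.034, 0.999, -0.0], [0.999, 0.034, 0.0], [0.0, -0.0, -1.0]]
force: [-0.3, 0.2, 0.1]
gripper_width: 0.263
grasp_force: 0.0
```

Emit:
drive_tool:
  increments:
    - [[0, 0, 0.002, 0, 0, 0], [0, 0, 0, 0, 0, 0]]

```text
clock: 8.25
eef_pos: [0.4763, -0.0282, 0.0411]
ee_rot: [[-0.034, 0.999, -0.0], [0.999, 0.034, 0.0], [0.0, -0.0, -1.0]]
force: [0.0, -0.1, -0.5]
gripper_width: 0.264
grasp_force: 0.0
```

Emit:
drive_tool:
  increments:
    - [[0, 0, 0.002, 0, 0, 0], [0, 0, 0, 0, 0, 0]]

```text
clock: 8.45
eef_pos: [0.4763, -0.0282, 0.0401]
ee_rot: [[-0.034, 0.999, -0.0], [0.999, 0.034, 0.0], [0.0, -0.0, -1.0]]
force: [-0.5, 0.6, -0.5]
gripper_width: 0.262
grasp_force: 0.0
```

Emit:
drive_tool:
  increments:
    - [[0, 0, 0.002, 0, 0, 0], [0, 0, 0, 0, 0, 0]]

```text
clock: 8.65
eef_pos: [0.4763, -0.0282, 0.0391]
ee_rot: [[-0.034, 0.999, -0.0], [0.999, 0.034, 0.0], [0.0, -0.0, -1.0]]
force: [-0.3, 0.5, -0.2]
gripper_width: 0.258
grasp_force: 0.0
```

```bash
python3 - <<'E'
from station import bot
import cv2,numpy as np,pickle
f=lambda a:cv2.resize(a,(390,300) ,interpolation=cv2.INTER_CUBIC)
s=bot.get_image("side");c=bot.get_image("scene");w=bot.get_image("wrist")
pickle.dump([s,c,w],open("im4.pkl","wb"))
A=s["pixels"][180:280,240:370,::-1];B=c["pixels"][130:230,230:360,::-1]
C=w["pixels"][200:400,190:450,::-1];D=s["pixels"][205:245,250:302,::-1]
cv2.imwrite("pics/a4.png",np.clip(1.6*np.vstack([np.hstack([f(A),f(B)]),np.hstack([f(C),f(D)])]),0,255))
E
```

```text
[ WARN:0@1.698] global loadsave.cpp:1063 imwrite_ Unsupported depth image for selected encoder is fallbacked to CV_8U.
```

View pics/a4.png

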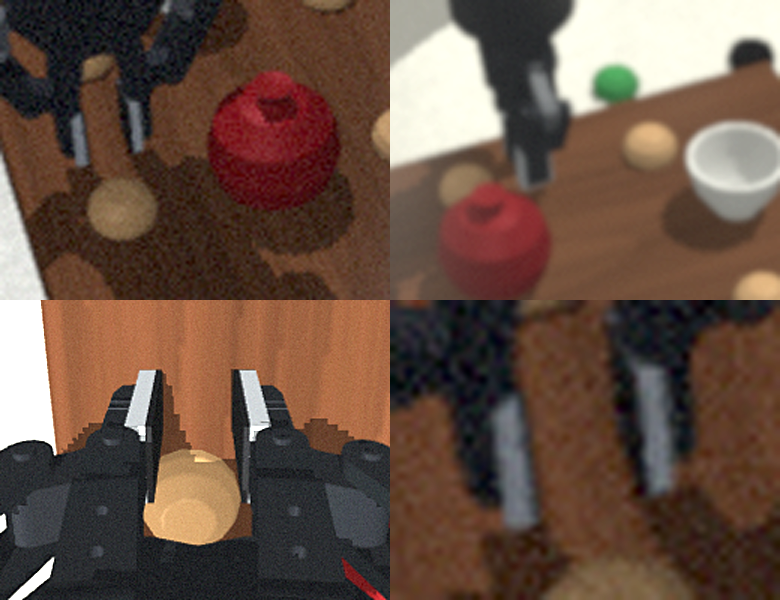

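The side zoom shows the silver pad tips at full-image (267,235) and (286,231). They are still above the board, with the near left shell's centre at about (281,250).

```bash
python3 - <<'E'
from h import *
s,c_,w=pickle.load(open("im4.pkl","rb"))
q=np.array([.5562,.0021,.0341]);c,sn=np.cos(q[2]),np.sin(q[2])
L=lambda X:np.array([[c,sn],[-sn,c]])@(X-q[:2])
for z in(.045,.05,.055,.06,.065):
  print(z,"sideL",L(ray(s,(267.3,235.1),z)),"sideR",L(ray(s,(286,230.6),z)),"wristL",L(ray(w,(190+145*2/3,246.7),z)),"wristR",L(ray(w,(190+246*2/3,246.7),z)),"scene",L(ray(c_,(230+140/3,130+187/3),z)))
E
```

```text
0.045 sideL [-0.0941317  -0.02768378] sideR [-0.06316995 -0.02821192] wristL [-0.09915797 -0.0219358 ] wristR [-0.0655989 -0.0219046] scene [-0.06962991 -0.02906814]
0.05 sideL [-0.0948837  -0.03256461] sideR [-0.06419886 -0.03308802] wristL [-0.09858221 -0.01970747] wristR [-0.06613572 -0.01967731] scene [-0.06437977 -0.03051016]
0.055 sideL [-0.09563569 -0.03744543] sideR [-0.06522777 -0.03796412] wristL [-0.09800645 -0.01747915] wristR [-0.06667254 -0.01745002] scene [-0.05912962 -0.03195219]
0.06 sideL [-0.09638769 -0.04232626] sideR [-0.06625668 -0.04284022] wristL [-0.0974307  -0.01525083] wristR [-0.06720935 -0.01522273] scene [-0.05387948 -0.03339421]
0.065 sideL [-0.09713968 -0.04720708] sideR [-0.06728559 -0.04771632] wristL [-0.09685494 -0.0130225 ] wristR [-0.06774617 -0.01299544] scene [-0.04862934 -0.03483624]
```

Emit:
drive_tool:
  increments:
    - [[0, 0, 0.004, 0, 0, 0], [0, 0, 0.004, 0, 0, 0], [0, 0, 0, 0, 0, 0]]

```text
clock: 9.1
eef_pos: [0.4761, -0.0282, 0.0348]
ee_rot: [[-0.034, 0.999, -0.001], [0.999, 0.034, 0.0], [0.0, -0.001, -1.0]]
force: [-0.3, -0.2, 0.6]
gripper_width: 0.258
grasp_force: 0.0
```

Emit:
drive_tool:
  increments:
    - [[0, 0, 0.003, 0, 0, 0], [0, 0, 0, 0, 0, 0]]

```text
clock: 9.3
eef_pos: [0.4762, -0.0282, 0.0335]
ee_rot: [[-0.034, 0.999, -0.0], [0.999, 0.034, 0.0], [0.0, -0.0, -1.0]]
force: [0.3, -0.4, -0.3]
gripper_width: 0.26
grasp_force: 0.0
```

Emit:
drive_tool:
  increments:
    - [[0, 0, 0.002, 0, 0, 0], [0, 0, 0, 0, 0, 0]]

```text
clock: 9.5
eef_pos: [0.4763, -0.0282, 0.0326]
ee_rot: [[-0.034, 0.999, -0.0], [0.999, 0.034, 0.0], [0.0, -0.0, -1.0]]
force: [-0.5, 0.3, 0.2]
gripper_width: 0.258
grasp_force: 0.0
```

Emit:
drive_tool:
  increments:
    - [[0, 0, 0.002, 0, 0, 0], [0, 0, 0, 0, 0, 0]]

```text
clock: 9.7
eef_pos: [0.4763, -0.0282, 0.0316]
ee_rot: [[-0.034, 0.999, -0.0], [0.999, 0.034, 0.0], [0.0, -0.0, -1.0]]
force: [-0.6, 1.5, 0.0]
gripper_width: 0.26
grasp_force: 0.0
```

Emit:
drive_tool:
  increments:
    - [[0, 0, 0.002, 0, 0, 0], [0, 0, 0, 0, 0, 0]]

```text
clock: 9.9
eef_pos: [0.4765, -0.0283, 0.031]
ee_rot: [[-0.034, 0.999, 0.0], [0.999, 0.034, 0.0], [-0.0, 0.0, -1.0]]
force: [-1.2, 0.5, 3.8]
gripper_width: 0.262
grasp_force: 1.8
```

Emit:
drive_tool:
  increments:
    - [[0, 0, 0.002, 0, 0, 0], [0, 0, 0, 0, 0, 0]]

```text
clock: 10.1
eef_pos: [0.4765, -0.0283, 0.0309]
ee_rot: [[-0.034, 0.999, 0.001], [0.999, 0.034, -0.0], [-0.0, 0.001, -1.0]]
force: [-3.9, 0.3, 14.0]
gripper_width: 0.26
grasp_force: 6.5
```

Emit:
drive_tool:
  increments:
    - [[0, 0, 0.002, 0, 0, 0], [0, 0, 0, 0, 0, 0]]

```text
clock: 10.3
eef_pos: [0.4765, -0.0283, 0.0309]
ee_rot: [[-0.034, 0.999, 0.001], [0.999, 0.034, -0.0], [-0.0, 0.001, -1.0]]
force: [-7.2, 0.9, 23.1]
gripper_width: 0.256
grasp_force: 11.1
```

Emit:
drive_tool:
  increments:
    - [[0, 0, -0.012, 0, 0, 0], [0, 0, 0, 0, 0, 0], [-0.012, 0, 0, 0, 0, 0], [-0.018, 0, 0, 0, 0, 0], [-0.02, 0, 0, 0, 0, 0], [-0.02, 0, 0, 0, 0, 0], [-0.02, 0, 0, 0, 0, 0], [-0.02, 0, 0, 0, 0, 0]]

```text
clock: 11.1
eef_pos: [0.4782, -0.0843, 0.0346]
ee_rot: [[-0.033, 0.999, -0.0], [0.999, 0.033, 0.0], [0.0, -0.0, -1.0]]
force: [-0.2, 0.5, -0.2]
gripper_width: 0.263
grasp_force: 0.0
```

```bash
python3 go.py -0.081 -0.205 0.0345; python3 - <<'E'
from station import bot
import cv2
cv2.imwrite("pics/w5.png",cv2.resize(bot.get_image("wrist")["pixels"][200:,150:490,::-1],None,fx=1,fy=1))
E
```

```text
shift [-2.425e-01  1.000e-04  1.000e-04] turn [-0.0001 -0.0001 -0.0007]
local now [-0.0809412 -0.0837304] 0.034560045794210195 t 11.1 open 0.262832456857437 tip 0.019 F [-0.2  0.5 -0.2] j [-19.  16. -27.  46.   0.  69.]
```

```bash
cat > det.py <<'E'
# tan blobs in side view and wrist view -> board frame positions (plane z, default shell mid height)
from h import *
from station import bot
q=np.array([.5562,.0021,.0341]);c,s=np.cos(q[2]),np.sin(q[2])
for n,vlo in(("side",70),("wrist",130)):
  im=bot.get_image(n);h=cv2.cvtColor(im["pixels"],cv2.COLOR_RGB2HSV)
  m=cv2.inRange(h,(10,70,vlo),(25,170,255));m=cv2.morphologyEx(m,cv2.MORPH_OPEN,np.ones((3,3)))
  k,_,st,ce=cv2.connectedComponentsWithStats(m)
  for i in range(1,k):
    if st[i,4]<40: continue
    for z in (.0535,.015): 
      l=np.array([[c,s],[-s,c]])@(ray(im,ce[i],z)-q[:2])
      lim=.17 if z>.05 else .31
      if abs(l[0])<.13 and (-.19<l[1]<.17 if z>.05 else -.31<l[1]<-.17): print(n,"board" if z>.05 else "tray",ce[i].round(0),l.round(3),"area",st[i,4])
E
python3 det.py
```

```text
side board [348. 174.] [0.079 0.063] area 246
side board [375. 224.] [ 0.073 -0.072] area 342
side board [288. 268.] [-0.083 -0.112] area 334
wrist board [630. 236.] [ 0.061 -0.068] area 1111
wrist board [319. 312.] [-0.083 -0.107] area 2698
```

The shell is moving with the fingers (now at y −0.11), so I'll continue the sweep over the edge.

Emit:
drive_tool:
  increments:
    - [[-0.02, 0, 0, 0, 0, 0], [-0.02, 0, 0, 0, 0, 0], [-0.02, 0, 0, 0, 0, 0], [-0.02, 0, 0, 0, 0, 0], [-0.02, 0, 0, 0, 0, 0], [-0.02, 0, 0, 0, 0, 0], [-0.02, 0, 0, 0, 0, 0], [-0.02, 0, 0, 0, 0, 0], [-0.02, 0, 0, 0, 0, 0], [-0.02, 0, 0, 0, 0, 0], [-0.02, 0, 0, 0, 0, 0], [-0.022, 0, 0, 0, 0, 0]]

```text
clock: 12.45
eef_pos: [0.4822, -0.2049, 0.0346]
ee_rot: [[-0.034, 0.999, -0.0], [0.999, 0.034, 0.0], [0.0, -0.0, -1.0]]
force: [1.3, -0.7, 0.2]
gripper_width: 0.258
grasp_force: 0.0
```

```bash
python3 go.py -0.077 0.095 0.12;python3 det.py
```

```text
shift [ 0.5988  0.0077 -0.1707] turn [-0.     -0.0001 -0.0002]
local now [-0.08097447 -0.20436518] 0.03462403315395791 t 12.45 open 0.2578595034510683 tip 0.019 F [ 1.3 -0.7  0.2] j [-32.  20. -22.  48.   0.  56.]
side board [349. 174.] [0.08  0.062] area 233
side board [260. 196.] [-0.085  0.058] area 58
side board [375. 224.] [ 0.073 -0.071] area 345
side tray [320. 367.] [-0.084 -0.258] area 421
wrist tray [329. 290.] [-0.077 -0.241] area 352
```

Emit:
drive_tool:
  increments:
    - [[0, 0, -0.04, 0, 0, 0], [0, 0, -0.07, 0, 0, 0], [0, 0, -0.06, 0, 0, 0], [0.05, 0.008, 0, 0, 0, 0], [0.08, 0, 0, 0, 0, 0], [0.08, 0, 0, 0, 0, 0], [0.08, 0, 0, 0, 0, 0], [0.08, 0, 0, 0, 0, 0], [0.08, 0, 0, 0, 0, 0], [0.08, 0, 0, 0, 0, 0], [0.069, 0, 0, 0, 0, 0], [0, 0, 0, 0, 0, 0]]

```text
clock: 13.75
eef_pos: [0.4753, 0.099, 0.1197]
ee_rot: [[-0.039, 0.999, -0.0], [0.999, 0.039, 0.001], [0.001, -0.0, -1.0]]
force: [0.1, -1.6, -0.4]
gripper_width: 0.258
grasp_force: 0.0
```

```bash
python3 go.py -0.077 0.095 0.035;python3 det.py
```

```text
shift [-0.0094  0.0011  0.1695] turn [-0.0002 -0.0008  0.0034]
local now [-0.07754622  0.09958943] 0.11973700337281659 t 13.75 open 0.25846636212914237 tip 0.019 F [ 0.1 -1.6 -0.4] j [  2.  11. -20.  58.   0.  90.]
side board [348. 174.] [0.079 0.063] area 251
side board [266. 197.] [-0.075  0.053] area 264
side board [374. 224.] [ 0.073 -0.071] area 339
side tray [321. 366.] [-0.083 -0.256] area 502
wrist board [531. 255.] [0.079 0.065] area 1596
wrist board [330. 264.] [-0.072  0.057] area 1038
```

Emit:
drive_tool:
  increments:
    - [[0, 0.002, 0.05, 0, 0, 0], [0, 0, 0.06, 0, 0, 0], [0, 0, 0.04, 0, 0, 0], [0, 0, 0.02, 0, 0, 0], [0, 0, 0, 0, 0, 0], [0, 0, 0, 0, 0, 0]]

```text
clock: 14.45
eef_pos: [0.4778, 0.0948, 0.0353]
ee_rot: [[-0.033, 0.999, 0.001], [0.999, 0.033, 0.0], [0.0, 0.001, -1.0]]
force: [0.7, -0.4, -0.2]
gripper_width: 0.259
grasp_force: 0.0
```

```bash
python3 go.py -0.077 -0.205 0.0345
```

```text
shift [-0.6006 -0.0027  0.0016] turn [ 0.0004 -0.     -0.0009]
local now [-0.07520923  0.09530906] 0.03528475366715153 t 14.45 open 0.25874563430465786 tip 0.019 F [ 0.7 -0.4 -0.2] j [  2.  16. -27.  47.   0.  90.]
```

Emit:
drive_tool:
  increments:
    - [[-0.012, 0, 0, 0, 0, 0], [-0.02, 0, 0, 0, 0, 0], [-0.022, -0.001, 0, 0, 0, 0], [-0.022, -0.001, 0, 0, 0, 0], [-0.022, -0.001, 0, 0, 0, 0], [-0.022, 0, 0, 0, 0, 0], [-0.022, 0, 0, 0, 0, 0], [-0.022, 0, 0, 0, 0, 0], [-0.022, 0, 0, 0, 0, 0], [-0.022, 0, 0, 0, 0, 0], [-0.022, 0, 0, 0, 0, 0], [-0.022, 0, 0, 0, 0, 0]]

```text
clock: 15.65
eef_pos: [0.48, -0.0314, 0.0347]
ee_rot: [[-0.034, 0.999, 0.0], [0.999, 0.034, 0.0], [0.0, 0.0, -1.0]]
force: [-1.5, 2.8, 4.0]
gripper_width: 0.263
grasp_force: 2.1
```

```bash
python3 go.py -0.077 -0.205 0.0345; python3 det.py
```

```text
shift [-0.3482  0.0007  0.0004] turn [ 0.0001 -0.0002 -0.0002]
local now [-0.07731102 -0.03090276] 0.03474015520549517 t 15.65 open 0.26341153178958954 tip 0.019 F [-1.5  2.8  4. ] j [-13.  16. -28.  46.   0.  75.]
side board [348. 174.] [0.079 0.063] area 254
side board [375. 224.] [ 0.073 -0.071] area 339
side board [280. 241.] [-0.079 -0.055] area 311
side tray [320. 368.] [-0.085 -0.258] area 417
wrist board [320. 308.] [-0.079 -0.053] area 2740
wrist board [612. 331.] [ 0.07  -0.068] area 3222
```

```bash
cat >> det.py <<'E'
  r=cv2.inRange(h,(0,140,50),(8,255,255))|cv2.inRange(h,(172,140,50),(180,255,255))
  if n=="side": ys,xs=np.nonzero(r[150:260,290:370]);print("red",xs.mean()+290,ys.mean()+150,len(xs))
print(bot.get_obs()["force"],bot.get_obs()["grasp_force"])
E
python3 det.py|tail -4; python3 - <<'E'
from h import *
im=pickle.load(open("im0.pkl","rb"))["side"]["pixels"];h=cv2.cvtColor(im,cv2.COLOR_RGB2HSV)
r=cv2.inRange(h,(0,140,50),(8,255,255))|cv2.inRange(h,(172,140,50),(180,255,255))
ys,xs=np.nonzero(r[150:260,290:370]);print("red0",xs.mean()+290,ys.mean()+150,len(xs))
E
```

```text
red 330.3475073313783 221.9699413489736 1364
wrist board [320. 310.] [-0.079 -0.053] area 2756
wrist board [612. 333.] [ 0.07  -0.068] area 3186
[ 0.44353752 -0.9685312  -0.18692934] 0.007170734534156509
red0 328.71248142644873 219.58841010401187 1346
```

```bash
python3 - <<'E'
from h import *
from station import bot
s0=pickle.load(open("im0.pkl","rb"));i4=pickle.load(open("im4.pkl","rb"))
for n,j,w in(("side",0,(180,260,300,365)),("scene",1,(180,240,238,290))):
  for t,im in(("0",s0[n]),("4",i4[j]),("now",bot.get_image(n))):
    p=im["pixels"].astype(int);m=((p[...,0]>p[...,1]*2.2+15)&(p[...,1]-p[...,2]<8)).astype(np.uint8)
    m=cv2.morphologyEx(m,cv2.MORPH_OPEN,np.ones((3,3)));a=w;ys,xs=np.nonzero(m[a[0]:a[1],a[2]:a[3]])
    print(n,t,len(xs),xs.mean()+a[2],ys.mean()+a[0],xs.min()+a[2],xs.max()+a[2],ys.min()+a[0],ys.max()+a[0])
E
```

```text
side 0 1173 329.7527706734868 224.90878090366581 310 350 204 247
side 4 1267 329.9202841357538 225.40094711917916 310 350 204 248
side now 1278 329.86697965571204 225.73161189358373 310 351 204 247
scene 0 177 273.40112994350284 203.6949152542373 265 280 194 214
scene 4 219 272.17351598173514 203.2283105022831 261 280 193 214
scene now 226 272.4646017699115 204.42477876106196 261 280 194 215
```

Emit:
drive_tool:
  increments:
    - [[-0.015, 0, 0, 0, 0, 0], [-0.02, 0, 0, 0, 0, 0], [-0.02, 0, 0, 0, 0, 0], [-0.02, 0, 0, 0, 0, 0], [-0.02, 0, 0, 0, 0, 0], [-0.02, 0, 0, 0, 0, 0], [-0.02, 0, 0, 0, 0, 0], [-0.02, 0, 0, 0, 0, 0], [-0.02, 0, 0, 0, 0, 0], [-0.02, 0, 0, 0, 0, 0]]

```text
clock: 16.95
eef_pos: [0.4832, -0.1289, 0.0347]
ee_rot: [[-0.034, 0.999, 0.0], [0.999, 0.034, 0.0], [0.0, 0.0, -1.0]]
force: [0.2, 0.2, -0.6]
gripper_width: 0.264
grasp_force: 0.0
```

Emit:
drive_tool:
  increments:
    - [[-0.02, 0, 0, 0, 0, 0], [-0.02, 0, 0, 0, 0, 0], [-0.02, 0, 0, 0, 0, 0], [-0.02, 0, 0, 0, 0, 0], [-0.02, 0, 0, 0, 0, 0], [-0.02, 0, 0, 0, 0, 0], [-0.02, 0, 0, 0, 0, 0], [-0.012, 0, 0, 0, 0, 0], [0, 0, 0, 0, 0, 0]]

```text
clock: 17.85
eef_pos: [0.4859, -0.205, 0.0347]
ee_rot: [[-0.033, 0.999, 0.0], [0.999, 0.033, -0.0], [-0.0, 0.0, -1.0]]
force: [0.6, -0.1, -1.3]
gripper_width: 0.259
grasp_force: 0.0
```

```bash
python3 go.py 0.077 -0.03 0.12; python3 det.py
```

```text
shift [ 0.3496  0.3081 -0.1706] turn [ 0.0002  0.0001 -0.001 ]
local now [-0.07729934 -0.20455789] 0.03466919924812165 t 17.85 open 0.258904458418731 tip 0.019 F [ 0.6 -0.1 -1.3] j [-32.  20. -22.  48.   0.  57.]
side board [350. 175.] [0.082 0.06 ] area 181
side board [375. 224.] [ 0.073 -0.071] area 339
side tray [314. 328.] [-0.073 -0.198] area 348
side tray [320. 368.] [-0.085 -0.259] area 409
red 346.26666666666665 217.3925925925926 270
wrist tray [326. 251.] [-0.076 -0.212] area 1903
wrist tray [328. 293.] [-0.074 -0.24 ] area 190
[0.22572565 0.01167599 0.43806228] 0.0
```

Emit:
drive_tool:
  increments:
    - [[0, 0, -0.03, 0, 0, 0], [0, 0, -0.07, 0, 0, 0], [0, 0, -0.07, 0, 0, 0], [0, 0, -0.02, 0, 0, 0], [0.044, 0.038, 0, 0, 0, 0], [0.044, 0.038, 0, 0, 0, 0], [0.044, 0.039, 0, 0, 0, 0], [0.044, 0.039, 0, 0, 0, 0], [0.044, 0.039, 0, 0, 0, 0], [0.044, 0.039, 0, 0, 0, 0], [0.044, 0.038, 0, 0, 0, 0], [0.042, 0.038, 0, 0, 0, 0]]

```text
clock: 19.15
eef_pos: [0.6339, -0.0222, 0.1288]
ee_rot: [[-0.035, 0.999, -0.001], [0.999, 0.035, 0.0], [0.0, -0.001, -1.0]]
force: [0.1, -0.4, 1.1]
gripper_width: 0.258
grasp_force: 0.0
```

Emit:
drive_tool:
  increments:
    - [[0, 0, 0, 0, 0, 0], [0, 0, 0, 0, 0, 0]]

```text
clock: 19.35
eef_pos: [0.6332, -0.0231, 0.1287]
ee_rot: [[-0.035, 0.999, -0.002], [0.999, 0.035, 0.0], [0.0, -0.002, -1.0]]
force: [-0.7, 0.6, 0.6]
gripper_width: 0.261
grasp_force: 0.0
```

```bash
python3 go.py 0.077 -0.028 0.035; python3 det.py
```

```text
shift [-0.0005  0.002   0.1874] turn [-0.0011 -0.0001  0.0008]
local now [ 0.07614131 -0.02776846] 0.12872167853639743 t 19.35 open 0.2605023592473635 tip 0.019 F [-0.7  0.6  0.6] j [-9. 27.  3. 66. -0. 79.]
side board [348. 174.] [0.079 0.063] area 261
side board [375. 224.] [ 0.073 -0.072] area 347
side tray [315. 331.] [-0.073 -0.203] area 452
side tray [320. 367.] [-0.084 -0.258] area 445
red 328.7784471218206 223.45314591700134 1494
wrist board [328.  74.] [0.079 0.065] area 2123
wrist board [319. 258.] [ 0.073 -0.068] area 1423
wrist board [177. 360.] [-0.051 -0.167] area 71
wrist tray [177. 360.] [-0.071 -0.202] area 71
[0.55820439 0.38465088 0.3246439 ] 0.0
```

Emit:
drive_tool:
  increments:
    - [[0, 0, 0.05, 0, 0, 0], [0, 0, 0.06, 0, 0, 0], [0, 0, 0.05, 0, 0, 0], [0, 0, 0.027, 0, 0, 0], [0, 0, 0, 0, 0, 0], [0, 0, 0, 0, 0, 0]]

```text
clock: 20.05
eef_pos: [0.634, -0.0245, 0.037]
ee_rot: [[-0.033, 0.999, 0.001], [0.999, 0.033, -0.0], [-0.0, 0.001, -1.0]]
force: [0.3, -0.5, -0.2]
gripper_width: 0.265
grasp_force: 0.0
```

Emit:
drive_tool:
  increments:
    - [[-0.012, 0, 0, 0, 0, 0], [-0.018, 0, 0, 0, 0, 0], [-0.02, 0, 0, 0, 0, 0], [-0.02, 0, 0, 0, 0, 0], [-0.02, 0, 0, 0, 0, 0], [-0.02, 0, 0, 0, 0, 0]]

```text
clock: 20.65
eef_pos: [0.636, -0.0799, 0.0366]
ee_rot: [[-0.033, 0.999, 0.001], [0.999, 0.033, 0.0], [0.0, 0.001, -1.0]]
force: [-0.1, 1.3, 2.2]
gripper_width: 0.258
grasp_force: 1.3
```

```bash
python3 go.py 0.077 -0.205 0.0345; python3 det.py
```

```text
shift [-0.2407  0.0003  0.0041] turn [ 0.0005 -0.0002 -0.0005]
local now [ 0.07694595 -0.08463882] 0.03660409529857883 t 20.65 open 0.25812412625172043 tip 0.019 F [-0.1  1.3  2.2] j [-14.  31.  -4.  55.   0.  74.]
side board [348. 174.] [0.079 0.063] area 258
side board [385. 239.] [ 0.075 -0.108] area 352
side tray [317. 332.] [-0.071 -0.206] area 472
side tray [320. 367.] [-0.084 -0.258] area 448
red 328.9932157394844 224.07666214382633 1474
wrist board [320. 304.] [ 0.076 -0.106] area 2733
[ 0.52297629 -0.64504841  0.51749648] 0.03296894508821424
```

Tracking well, so I'll push this one over the edge too.

Emit:
drive_tool:
  increments:
    - [[-0.015, 0, 0.002, 0, 0, 0], [-0.02, 0, 0.001, 0, 0, 0], [-0.02, 0, 0, 0, 0, 0], [-0.02, 0, 0, 0, 0, 0], [-0.02, 0, 0, 0, 0, 0], [-0.02, 0, 0, 0, 0, 0], [-0.02, 0, 0, 0, 0, 0], [-0.02, 0, 0, 0, 0, 0], [-0.02, 0, 0, 0, 0, 0], [-0.02, 0, 0, 0, 0, 0], [-0.02, 0, 0, 0, 0, 0], [-0.025, 0, 0, 0, 0, 0]]

```text
clock: 21.95
eef_pos: [0.6394, -0.1996, 0.0342]
ee_rot: [[-0.034, 0.999, -0.001], [0.999, 0.034, 0.0], [0.0, -0.001, -1.0]]
force: [0.2, -0.4, 0.4]
gripper_width: 0.26
grasp_force: 0.0
```

Emit:
drive_tool:
  increments:
    - [[0, 0, -0.03, 0, 0, 0], [0, 0, -0.07, 0, 0, 0], [0, 0, -0.07, 0, 0, 0], [0.05, 0.006, 0, 0, 0, 0], [0.08, 0, 0, 0, 0, 0], [0.08, 0, 0, 0, 0, 0], [0.08, 0, 0, 0, 0, 0], [0.08, 0, 0, 0, 0, 0], [0.08, 0, 0, 0, 0, 0], [0.08, 0, 0, 0, 0, 0], [0.08, 0, 0, 0, 0, 0], [0, 0, 0, 0, 0, 0]]

```text
clock: 23.15
eef_pos: [0.632, 0.1104, 0.1196]
ee_rot: [[-0.039, 0.999, -0.0], [0.999, 0.039, 0.001], [0.001, -0.0, -1.0]]
force: [0.6, -0.2, -0.7]
gripper_width: 0.263
grasp_force: 0.0
```

Emit:
drive_tool:
  increments:
    - [[0, 0, 0, 0, 0, 0]]

```text
clock: 23.25
eef_pos: [0.6324, 0.1066, 0.1195]
ee_rot: [[-0.036, 0.999, -0.0], [0.999, 0.036, -0.0], [-0.0, -0.0, -1.0]]
force: [-0.3, -0.1, -0.3]
gripper_width: 0.257
grasp_force: 0.0
```

```bash
python3 go.py 0.081 0.105 0.036; python3 det.py
```

```text
shift [0.0064 0.0025 0.1671] turn [-0.0001  0.0003  0.001 ]
local now [0.07974414 0.10185897] 0.11954425655640802 t 23.25 open 0.25743570641152574 tip 0.019 F [-0.3 -0.1 -0.3] j [ 2. 28.  3. 66. -0. 90.]
side board [348. 174.] [0.079 0.062] area 256
side tray [415. 304.] [ 0.08  -0.209] area 391
side tray [317. 333.] [-0.071 -0.206] area 469
side tray [320. 367.] [-0.084 -0.258] area 450
red 328.38131487889274 223.97301038062284 1445
wrist board [326. 256.] [0.082 0.067] area 1139
[0.97777149 0.41491564 0.77948797] 0.0
```

Emit:
drive_tool:
  increments:
    - [[0.01, 0.002, 0.04, 0, 0, 0], [0, 0, 0.06, 0, 0, 0], [0, 0, 0.045, 0, 0, 0], [0, 0, 0.022, 0, 0, 0], [0, 0, 0, 0, 0, 0], [0, 0, 0, 0, 0, 0]]

```text
clock: 23.95
eef_pos: [0.6339, 0.1103, 0.0369]
ee_rot: [[-0.032, 0.999, 0.001], [0.999, 0.032, 0.0], [0.0, 0.001, -1.0]]
force: [0.5, 0.2, -0.4]
gripper_width: 0.26
grasp_force: 0.0
```

Emit:
drive_tool:
  increments:
    - [[-0.012, 0, 0, 0, 0, 0], [-0.02, 0, 0, 0, 0, 0], [-0.022, 0, 0, 0, 0, 0], [-0.022, 0, 0, 0, 0, 0], [-0.022, 0, 0, 0, 0, 0], [-0.022, 0, 0, 0, 0, 0], [-0.022, 0, 0, 0, 0, 0], [-0.022, 0, 0, 0, 0, 0], [-0.022, 0, 0, 0, 0, 0], [-0.022, 0, 0, 0, 0, 0], [-0.022, 0, 0, 0, 0, 0], [-0.022, 0, 0, 0, 0, 0]]

```text
clock: 25.15
eef_pos: [0.6377, -0.0155, 0.0365]
ee_rot: [[-0.034, 0.999, 0.001], [0.999, 0.034, 0.0], [0.0, 0.001, -1.0]]
force: [-0.2, 2.6, 6.4]
gripper_width: 0.259
grasp_force: 2.6
```

```bash
python3 go.py 0.081 -0.205 0.035; python3 det.py
```

```text
shift [-3.693e-01  3.000e-04  2.800e-03] turn [ 0.0003 -0.0003 -0.0002]
local now [ 0.08086893 -0.02034433] 0.036482181567521844 t 25.15 open 0.25857020782507084 tip 0.019 F [-0.2  2.6  6.4] j [-9. 31. -4. 55.  0. 79.]
side board [371. 212.] [ 0.079 -0.044] area 299
side tray [415. 304.] [ 0.078 -0.21 ] area 426
side tray [317. 333.] [-0.071 -0.206] area 470
side tray [320. 367.] [-0.084 -0.258] area 444
red 328.9164996659987 224.7307949231797 1497
wrist board [320. 304.] [ 0.079 -0.042] area 2711
[0.39813379 1.03111865 0.84143654] 0.5873121757758781
```

Emit:
drive_tool:
  increments:
    - [[-0.015, 0, 0.002, 0, 0, 0], [-0.02, 0, 0.001, 0, 0, 0], [-0.02, 0, 0, 0, 0, 0], [-0.02, 0, 0, 0, 0, 0], [-0.02, 0, 0, 0, 0, 0], [-0.02, 0, 0, 0, 0, 0], [-0.02, 0, 0, 0, 0, 0], [-0.02, 0, 0, 0, 0, 0], [-0.02, 0, 0, 0, 0, 0], [-0.02, 0, 0, 0, 0, 0], [-0.02, 0, 0, 0, 0, 0]]

```text
clock: 26.35
eef_pos: [0.6414, -0.1221, 0.0353]
ee_rot: [[-0.035, 0.999, 0.001], [0.999, 0.035, 0.001], [0.001, 0.001, -1.0]]
force: [0.1, 4.4, 7.1]
gripper_width: 0.26
grasp_force: 3.9
```

Emit:
drive_tool:
  increments:
    - [[-0.02, 0, 0, 0, 0, 0], [-0.02, 0, 0, 0, 0, 0], [-0.02, 0, 0, 0, 0, 0], [-0.02, 0, 0, 0, 0, 0], [-0.02, 0, 0, 0, 0, 0], [-0.02, 0, 0, 0, 0, 0], [-0.02, 0, 0, 0, 0, 0], [-0.015, 0, 0, 0, 0, 0], [0, 0, 0, 0, 0, 0]]

```text
clock: 27.25
eef_pos: [0.6437, -0.2011, 0.0345]
ee_rot: [[-0.032, 0.999, -0.0], [0.999, 0.032, -0.0], [-0.0, -0.0, -1.0]]
force: [-0.1, -0.1, -0.0]
gripper_width: 0.259
grasp_force: 0.0
```

Emit:
drive_tool:
  increments:
    - [[0, 0, -0.03, 0, 0, 0], [0, 0, -0.07, 0, 0, 0], [0, 0, -0.08, 0, 0, 0], [0, 0, -0.08, 0, 0, 0], [0, 0, -0.08, 0, 0, 0], [0.05, 0, 0, 0, 0, 0], [0.08, 0, 0, 0, 0, 0], [0.08, 0, 0, 0, 0, 0], [0.08, 0, 0, 0, 0, 0], [0.08, 0, 0, 0, 0, 0], [0.08, 0, 0, 0, 0, 0], [0, 0, 0, 0, 0, 0]]

```text
clock: 28.45
eef_pos: [0.6353, 0.0305, 0.205]
ee_rot: [[-0.04, 0.999, -0.0], [0.999, 0.04, 0.002], [0.002, -0.0, -1.0]]
force: [0.8, -0.3, 0.7]
gripper_width: 0.259
grasp_force: 0.0
```

```bash
python3 det.py; python3 - <<'E'
from station import bot
import cv2
cv2.imwrite("pics/fin.png",cv2.resize(bot.get_image("side")["pixels"][130:390,210:480,::-1],None,fx=2.2,fy=2.2,interpolation=cv2.INTER_CUBIC))
E
```

```text
side tray [414. 298.] [ 0.082 -0.199] area 728
side tray [316. 332.] [-0.072 -0.206] area 468
side tray [320. 368.] [-0.085 -0.258] area 412
red 329.1424694708277 221.5888738127544 1474
wrist board [313. 353.] [ 0.071 -0.173] area 150
wrist tray [313. 353.] [ 0.07  -0.207] area 150
[ 0.46288027 -0.40331327 -0.01349891] 0.0
```

View pics/fin.png

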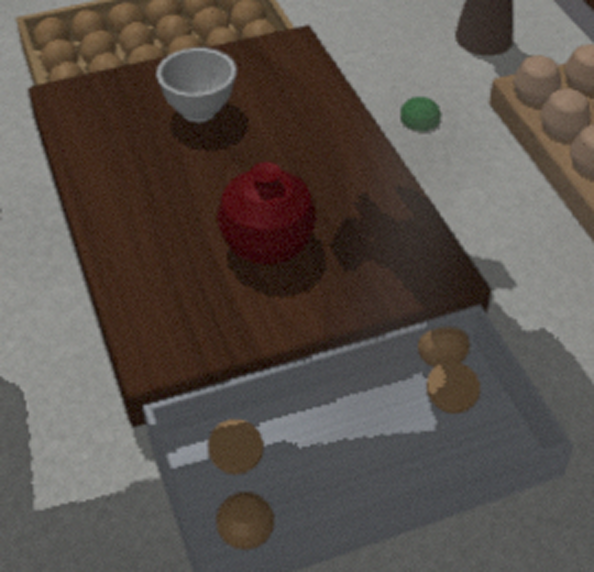

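All four shells are in the tray: (235,447), (245,520), (453,387) and (445,345) in this crop. The last one leans by the near wall, while the pomegranate and bowl haven't moved. I'll check how high that leaning shell sits, and whether it is stable.

```bash
python3 - <<'E'
from h import *
from station import bot
q=np.array([.5562,.0021,.0341]);c,s=np.cos(q[2]),np.sin(q[2])
im=bot.get_image("side")
for z in(.013,.02,.03,.04):
  print(z,*[(np.array([[c,s],[-s,c]])@(ray(im,(210+a/2.2,130+b/2.2),z)-q[:2])).round(3) for a,b in((445,345),(445,327),(453,387),(453,412))])
E
python3 det.py|head -4
```

```text
0.013 [ 0.091 -0.178] [ 0.098 -0.164] [ 0.08  -0.212] [ 0.071 -0.229]
0.02 [ 0.087 -0.183] [ 0.094 -0.169] [ 0.077 -0.216] [ 0.068 -0.233]
0.03 [ 0.083 -0.19 ] [ 0.09  -0.176] [ 0.072 -0.222] [ 0.064 -0.239]
0.04 [ 0.078 -0.196] [ 0.085 -0.183] [ 0.068 -0.228] [ 0.059 -0.245]
side tray [414. 298.] [ 0.082 -0.199] area 723
side tray [317. 332.] [-0.072 -0.206] area 468
side tray [320. 368.] [-0.085 -0.258] area 408
red 328.76964769647697 221.8150406504065 1476
```

Emit:
drive_tool:
  increments:
    - [[0, 0, 0, 0, 0, 0], [0, 0, 0, 0, 0, 0], [0, 0, 0, 0, 0, 0], [0, 0, 0, 0, 0, 0], [0, 0, 0, 0, 0, 0], [0, 0, 0, 0, 0, 0]]

```text
clock: 29.35
eef_pos: [0.6361, 0.0251, 0.2047]
ee_rot: [[-0.034, 0.999, 0.0], [0.999, 0.034, 0.0], [0.0, 0.0, -1.0]]
force: [0.1, 0.5, -0.8]
gripper_width: 0.263
grasp_force: 0.0
```

```bash
python3 det.py|head -4
```

```text
side tray [413. 298.] [ 0.082 -0.199] area 721
side tray [317. 332.] [-0.072 -0.206] area 468
side tray [320. 368.] [-0.085 -0.258] area 409
red 328.93004115226336 221.70438957475994 1458
```

```bash
python3 - <<'E'
from h import *
from station import bot
q=np.array([.5562,.0021,.0341]);c,s=np.cos(q[2]),np.sin(q[2]);L=lambda w:(np.array([[c,s],[-s,c]])@(w-q[:2])).round(3)
im=bot.get_image("scene");h=cv2.cvtColor(im["pixels"],cv2.COLOR_RGB2HSV)
m=cv2.inRange(h,(8,60,40),(28,255,255));m[:, :140]=0;m[:,260:]=0;m[:190]=0;m[330:]=0
for Z in (.035,.045):
  P=[np.r_[q[:2]+np.array([[c,-s],[s,c]])@[x,y],Z] for x,y in((.13,-.17),(.083,-.17),(.083,-.174),(-.083,-.17))]
  print(Z,cv2.projectPoints(np.array(P),cv2.Rodrigues(im["R"])[0],im["t"],im["intrinsics"],np.array(im["D"]))[0][:,0].round(1).tolist())
# coarse text map of hue/sat around expected shell
P=np.r_[q[:2]+np.array([[c,-s],[s,c]])@[.083,-.19],.03]
u=cv2.projectPoints(P[None],cv2.Rodrigues(im["R"])[0],im["t"],im["intrinsics"],np.array(im["D"]))[0][0,0].astype(int);print(u)
p=cv2.GaussianBlur(im["pixels"],(3,3),0).astype(int)
print("cols",u[0]-30)
for y in range(u[1]-18,u[1]+19,2): print(y,"".join("%4d"%(p[y,x,0]-p[y,x,2]) for x in range(u[0]-30,u[0]+26,2)))
E
```

```text
0.035 [[236.3, 296.4], [228.5, 275.5], [226.3, 276.2], [205.5, 211.9]]
0.045 [[235.4, 292.8], [227.7, 271.8], [225.4, 272.5], [204.6, 208.2]]
[217 280]
cols 187
262    0   0   0   0   0   0   0  -1   0   0  -1   0   0   0   1   1   1   0   4  15  29  31  32  32  32  32  32  31
264   -1   0   0   0   0  -1  -1   0   0   0   0   0   0   0   0   0   0   0   1  10  25  32  33  32  31  31  28  24
266    0   0   0   0  -1  -1  -1   0   0   0   0   0   0   0   1   0   0   0   0   5  21  30  31  28  26  24  22  20
268    1   0   0   0   0   0  -1   0   0   0  -1   0   0   0   0   0   0   0   0   2  14  26  25  22  20  19  19  20
270    0   0   0   0   0   0  -1  -1   0  -1   0   0   0   0   0   0   0   1   0   1   9  20  20  20  19  20  21  21
272    0  -1   0   0   0   0   0   0   0   0   0   0   0   1   0   1   1   1   0   0   5  16  20  20  19  19  20  20
274   -1   0   0   0   0   0   0  -1   0   0   1   0   0   0   1   4  13  15  10   3   3  11  19  21  20  20  19  19
276    0   0   0  -1   0   0   0   0   1   1   1   0   0   0   4  18  30  33  25   9   2   8  17  19  19  18  18  18
278
[... 583 characters left out ...]
88    0  -1   0   6  27  39  40  40  40  39  39  39  38  34  34  36  36  34  31  25  10   1   2   5  15  18  18  17
290    0   0   1   6  27  39  40  40  39  39  39  39  35  27  22  30  34  33  32  25  10   1   0   3  11  17  16  16
292    0   0   0   2  19  37  40  40  39  40  38  36  31  17   7  15  29  31  29  20   8   1   0   2   8  15  14  15
294    0   0   0   1   8  25  35  38  38  37  36  32  21   6   1   2  12  17  12   7   2   1   0   1   6  13  14  14
296    0   1   0   0   2   7  19  26  30  30  26  18   7   1   0   0   1   2   1   1   0   1   1   1   4  11  15  14
298   -1   0   0   0   0   0   3   7  12  11   7   2   0   0   0   1   0   1   0   0   0   1   0   1   2   8  14  15
```

```bash
python3 - <<'E'
from h import *
d=pickle.load(open("im0.pkl","rb"))
q=np.array([.5562,.0021,.0341]);c,s=np.cos(q[2]),np.sin(q[2])
def P(im,p): return cv2.undistortPoints(np.array([[p]],float),im["intrinsics"],np.array(im["D"],float))[0,0],np.c_[im["R"],im["t"]]
for a,b in(((412.3,286.8),(219.5,284)),((415.9,305.9),(205,288))):
  ua,Pa=P(d["side"],a);ub,Pb=P(d["scene"],b);X=cv2.triangulatePoints(Pa,Pb,ua,ub)[:,0];X=X[:3]/X[3]
  print(X[2],np.array([[c,s],[-s,c]])@(X[:2]-q[:2]))
E
```

```text
0.024777057845145757 [ 0.0855901  -0.18744574]
0.016197154055485018 [ 0.07831997 -0.21358558]
```

The leaning shell stands on edge inside the tray at z ≈ 25 mm, below the rim, and it isn't moving. The arm is clear, so I'll hand in.

```bash
python3 -c "
from station import bot
print(bot.hand_in())"
```

```text
the job is handed in; nothing more can be done
None
```

All four half shells are in the steel scrap tray, one of them on edge against the near wall but below the rim; the pomegranate and white bowl weren't moved, and I handed the job in at about 30 s, with no verdict returned.

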